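# Fit a fresh liner in the varnish tray

## Task

Get the varnish tray ready: take the top liner, and only that one, off the nested stack, without lifting the next one with it; the other three stay nested and standing where they are. Press the fresh liner straight down into the steel tray until it sits level and fully home and both end clips have snapped back over its rim. Leave the paint tin, brush, sanding block and mug where they are.

Things in the scene. Friction and masses are not known exactly. Their poses are not given: they have to be found in the camera images.
- liner_4: TOP liner of the nested stack of four identical loose white plastic liners: open oblong bowls 64 mm wide (own x), 124 mm long (own y), 44 mm high, about 35 g. Below the rim the bowl is 52 x 109 mm, tapering to 39 x 96 mm at the bottom; walls 1.5 mm. Origin: centre of its underside; z up. Both ends are alike. In the stack its underside is 48 mm above the bench.
- liner_4_rim (a point): Centre of liner_4's mouth, level with its rim top (44 mm above its underside; 92 mm above the bench in the stack). The stiff turned-over rim is 8 mm high; its straight long edges are 64 mm apart, to be held there. Rims in the stack are 16 mm apart top to top (clear gap 8 mm): fingers that reach over 16 mm below this point grip the next liner too.
- liner_3: Second liner from the top, same shape and origin; underside 32 mm above the bench. Nested liners stand loosely in one another on small lugs, with about 1.4 mm side play. Must stay in the stack.
- liner_2: Third liner from the top, same shape and origin; underside 16 mm above the bench. Must stay in the stack.
- liner_1: Lowest liner, same shape and origin; stands on the bench. Must stay where it is.
- tray: Varnish tray, an oblong sheet-steel holder for one liner, fixed to the bench. Base 92 (own x) x 158 (own y) x 3 mm; well 55 x 112 mm inside, walls 1.5 mm; long walls 41 mm high, cut down to 21 mm over their middle 58 mm for fingers. Origin: centre of its underside; y lengthways, z up. A spring clip stands at each end.
- tray_seat (a point): Where the centre of a seated liner's underside comes: 5 mm above the tray's underside (its rim then hangs on the long walls, rim top 49 mm above the bench). Axes as the tray's; the liner's length lies along the tray's y, either way round. The long sides are open above, so a liner held by its long edges can be pressed in from above.
- clip_a (a joint): Angle (rad) of the upright leaf-spring clip, 26 mm wide, 68 mm high, at the tray's +y end: 0 closed (at a stop), grows as its top is pushed outward, at most 0.3. The two flared clip tops are 134 mm apart, narrowing to 118 mm at the catches. A rim pushed straight down spreads both by about 0.08 (10 to 20 N in all), then they spring back over it.
- clip_b (a joint): The same for the clip at the tray's -y end.
- clip_a_tip (a point): Inner lower edge of clip_a's catch: 59 mm from the tray's centre lengthways, 50 mm above the bench when closed.
- clip_b_tip (a point): The same point of clip_b, at the tray's -y end.
- paint_tin: Bystander: paint tin with a blue rim, the one nearest the robot, 100 mm across, 104 mm high; origin at the centre of its underside. Leave alone.
- paint_brush: Bystander: flat paint brush, the one nearest the robot, 52 x 180 x 18 mm, length along own y; origin under its centre. Leave alone.
- sanding_block: Bystander: sanding block 62 x 112 x 30 mm, origin at the centre of its underside. Leave alone.
- enamel_mug: Bystander: grey enamel mug 84 mm across, 81 mm high, with an ear; origin under it. Leave alone.

How it is judged:
On the way:
1. the top liner is lifted clear (its underside more than 60 mm above the next liner's) while the next liner is still down in the stack (z of liner_4 in the frame of liner_3 above 0.06 m and height (world z) of liner_3 below 0.038 m), for 0.2 s.
At the end, for the whole second after the job is handed in: The top liner rests in the tray: underside 5 mm (+-2.5) up, centred within 4 mm, in line and level within 0.04 rad, both clips back under 0.035 rad. The other three are still nested (13 to 19 mm apart, centred within 6 mm), upright on the bench, the lowest within 40 mm of its start (z of liner_4 in the frame of tray between 0.0025 and 0.0075 m and horizontal distance between liner_4 and tray below 0.004 m and angle between the y axis of liner_4 and the y axis of tray, either way round below 0.04 rad and angle between liner_4's own z axis and vertical below 0.04 rad and value of joint each of clip_a, clip_b below 0.035 rad and linear speed of each of liner_4, liner_3 below 0.02 m/s and z of liner_3 in the frame of liner_2 between 0.013 and 0.019 m and horizontal distance between liner_3 and liner_2 below 0.006 m and z of liner_2 in the frame of liner_1 between 0.013 and 0.019 m and horizontal distance between liner_2 and liner_1 below 0.006 m and height (world z) of liner_1 between -0.004 and 0.004 m and angle between liner_1's own z axis and vertical below 0.05 rad and distance of liner_1 from where it was at the start of the episode below 0.04 m); the robot touches nothing.
It fails at once if the next liner is lifted along (more than 10 mm off its seat) (height (world z) of liner_3 above 0.042 m).
It fails at once if the paint tin, brush, sanding block or mug is moved by more than 30 mm (distance of any of paint_tin, paint_brush, sanding_block, enamel_mug from where it was at the start of the episode above 0.03 m).
It also fails if it takes over 42 s, if anything falls off the work surface, if the arm or the gripper's body presses on something with over 40 N, if the wrist force passes 120 N, or if a joint passes its speed limit or range.

## Robot

A 6-joint arm with a two-finger parallel gripper is mounted at the origin on a cart in front of the work surface, level with it; the furniture and walls round the work are solid. World frame = base frame: x ahead of the robot, y to its left, z up, the work surface at z = 0. Lengths are in m, angles in rad, forces in N, time in s.
With the tool pointing down it reaches from about 0.275 to 0.85 m from the base axis. Payload 5.2 kg.
Tool frame: the origin (TCP) lies on the front face of the gripper's body, between the roots of the fingers; the fingertips stand 73 mm ahead of it and the grasp point (between the pads) lies 54 mm ahead of it; z points along the fingers, y is the line along which they close (so a half turn about z gives the same grasp; the last joint's range is limited). The gripper opens to 85 mm and grips with 20 to 120 N. Pads are 22 mm wide; open, the fingers measure 114 mm over their backs; the gripper's body (76 mm by 85 mm) begins 54 mm behind the grasp point. The pads swing forward as they close: fully open they stand 13 mm farther back than shut.
Start: joints at [-1.34, 0.259, 1.535, -0, 1.348, -0.203], TCP at [0.231, -0.499, 0.304] pointing down, gripper open.
Joint ranges: [-3.14, 3.14], [-0.91, 2.08], [0.19, 2.58], [-1.22, 4.36], [0.22, 2.71], [-3.12, 3.12]. Speed limits (rad/s): [2.57, 2.57, 3.14, 3.14, 3.14, 3.14].

## Interface

Orientations are given as a unit quaternion [w, x, y, z].
In Python, from rig import observe, grab_frame, close_job gives the robot as it stands. The module is installed in compiled form; this text tells all that it offers.
- The arm moves only by the tool drive_tool, never from a script. Its arguments are lists of equal length, an entry for each row: "translation": the shift along the tool's x, y, z in m, a list of three; "dr": the turn, a rotation vector about the tool's x, y, z in degrees, a list of three. A call has 1 to 12 rows; each row is the pose to reach, as a shift and turn from the pose commanded when the call began, along the tool's axes at that moment; what a row does not reach only later rows make up. A row lasts 1/12 s, in which the tool goes at most 41.7 mm and 7.16 degrees, less where a joint would pass 70% of its speed; a pose out of reach is approached as far as the arm can. A call with a gripper value outside its range is refused whole. "fingers" is the closure in counts, from 0 (fully open) to 255 (shut), set as the call begins (left out, the last holds). The fingers move at their own pace and stop on an object; the grip force is fixed at half the most. Time passes only in rows, so rows that repeat a pose let the fingers close. It gives the time, the measured TCP pose, the force, the opening and the grip force at its end, in the units of the state.
- observe(): the state, without advancing time (a new reading comes with each control period).
- grab_frame(name): name is "side" or "top"; returns a dict with "pixels" (384x512x3 uint8, blue, green, red), "z_map" (384x512 float32, m along the optical axis (not along the pixel's ray), 0 where there is no reading), "camera_matrix" (3x3 intrinsics, pixels), "k1" (the pictures are not rectified: a ray, as slopes to the right and down, at radius r is drawn at 1 + k1 r^2 times it, then the intrinsics apply), "R" (3x3) and "t" (3): a world point X has camera coordinates R X + t. Camera axes: x right, y down, z forward; pixel columns grow to the right and rows downward; lengths in m; the calibration is good to about 2 mm. A picture is of the moment at which its call begins.
- close_job(): hands the job in; it is judged then, once.
The state is a dict: "t": time; "q": joint angles; "qd": joint speeds; "tau": joint torques, N m; "ee_pos": TCP position; "tcp_rot": TCP orientation; "force": force on the tool from outside, world axes, zero at the start; "ft_torque": the same for the moment, N m; "grip_width": opening from 0.0 (shut) to 1.0 (fully open); "finger_force": force on a finger pad.
Only numpy, scipy, OpenCV 4.12 (cv2) and the standard library are available. Lean on these libraries where they do the work, as an engineer would, in place of code of your own. Each camera call takes 0.05 s, during which the arm holds its last target. There are 200 camera calls.

## Working session

There is one attempt and no reset: what is moved stays moved. The work goes in short steps, Python scripts to look and compute and a tool call to move; the robot and the scene stay as the last step left them, time stands still between calls to the robot, and variables do not carry over. Pictures are saved under pics/ and viewed, at most 10 in all, crops included, and the job is handed in when it is done.

Besides the shell and the picture viewer there is one more tool, called after ">>>" as name(argument=value, ...) on one line, values as JSON. drive_tool: Moves the arm, as the interface text tells. Its arguments: {"type":"object","properties":{"translation":{"type":"array"},"dr":{"type":"array"},"fingers":{"type":"number"}},"required":["translation","dr"]}

```bash
mkdir -p pics; cat > h.py <<'E'
import numpy as np, cv2
from rig import observe, grab_frame
def cloud(f):
    z=f["z_map"]; K=np.array(f["camera_matrix"]); h,w=z.shape
    u,v=np.meshgrid(np.arange(w,dtype=float),np.arange(h,dtype=float))
    d=np.array([f["k1"],0,0,0],float)
    p=cv2.undistortPoints(np.stack([u,v],-1).reshape(-1,1,2),K,d).reshape(h,w,2)
    c=np.dstack([p[...,0]*z,p[...,1]*z,z])
    X=(c-np.array(f["t"]))@np.array(f["R"])
    X[z==0]=np.nan
    return X
E
python3 - <<'E'
from h import *
s=observe();print({k:np.round(v,3) for k,v in s.items()})
for n in("side","top"):
    f=grab_frame(n);cv2.imwrite(f"pics/{n}0.png",f["pixels"]);np.save(n+"0.npy",cloud(f))
    print(n,f["camera_matrix"],f["k1"],np.round(-np.array(f["R"]).T@f["t"],3))
E
```

```text
{'t': np.float64(0.0), 'q': array([-1.34 ,  0.259,  1.536, -0.   ,  1.348, -0.203]), 'qd': array([-0.001,  0.002,  0.001, -0.001,  0.001,  0.   ]), 'tau': array([ 1.0000e-03, -4.4601e+01, -2.9057e+01,  0.0000e+00,  1.2000e-02,
        0.0000e+00]), 'ee_pos': array([ 0.231, -0.499,  0.303]), 'tcp_rot': array([-0.001,  0.977,  0.215, -0.   ]), 'force': array([ 0.207, -0.714, -0.51 ]), 'ft_torque': array([-0.023, -0.008,  0.004]), 'finger_force': np.float64(0.0), 'grip_width': np.float64(0.998)}
side [[440.78610122   0.         257.11169905]
 [  0.         440.78610122 188.26380917]
 [  0.           0.           1.        ]] -0.05649148827713071 [ 0.093 -0.835  0.584]
top [[381.67667253   0.         252.58225834]
 [  0.         381.67667253 192.70955777]
 [  0.           0.           1.        ]] -0.06873457532800177 [0.283 0.192 1.195]
```

View pics/top0.png

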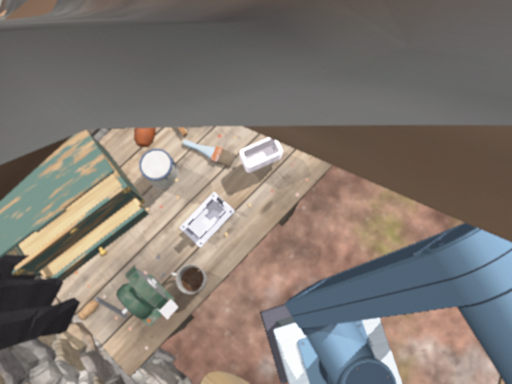

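View pics/side0.png

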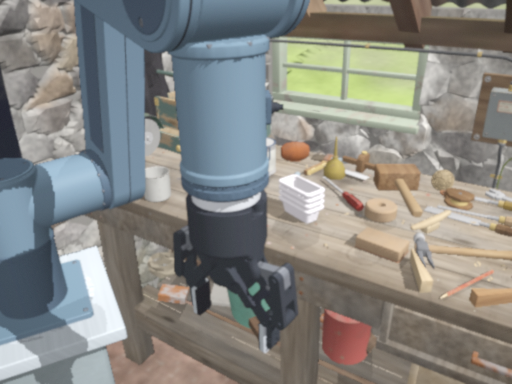

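Top view: the stack's top rim is at about (261,155), the tray at (207,219), the tin at (157,166), the brush at (210,150) and the mug at (190,278). Side view: the stack is at about (301,197), and the arm hides the tray. Next I'll measure from the depth maps.

```bash
python3 - <<'E'
from h import *
X=np.load("top0.npy"); im=cv2.imread("pics/top0.png")
def reg(c,r,zl,zh,name):
    m=np.zeros(X.shape[:2],bool); m[c[1]-r:c[1]+r,c[0]-r:c[0]+r]=1
    m&=(X[...,2]>zl)&(X[...,2]<zh)
    P=X[m]; rc=cv2.minAreaRect((P[:,:2]*1000).astype(np.float32))
    b=cv2.boxPoints(rc); e=[b[1]-b[0],b[2]-b[1]]; L=max(e,key=np.linalg.norm)
    print(name,len(P),"z",np.round(np.percentile(P[:,2],[5,50,95]),3),"c",np.round(rc[0],1),"size",np.round(rc[1],1),"long yaw",np.round(np.degrees(np.arctan2(L[1],L[0]))%180,1)); return m
m=reg((261,155),28,.082,.105,"rim4")
reg((207,219),34,.030,.048,"traywalls")
reg((207,219),34,.012,.048,"tray>12")
mc=reg((207,219),34,.052,.085,"clips")
print(np.round(X[mc],3)[:40])
reg((157,166),26,.09,.12,"tin"); reg((190,278),22,.06,.1,"mug"); reg((205,150),24,.008,.03,"brush")
o=cv2.resize(im[120:300,130:310],None,fx=3.3,fy=3.3,interpolation=cv2.INTER_CUBIC);cv2.imwrite("pics/crop0.png",o)
# max heights around
Z=X[...,2]; print("bench z",np.nanmedian(Z[240:260,215:235]), "max in area",np.nanmax(Z[135:300,130:290]))
E
```

```text
rim4 317 z [0.084 0.092 0.096] c [668.1  46.9] size [ 66.3 123.1] long yaw 98.5
traywalls 89 z [0.031 0.039 0.044] c [528.9 264.1] size [ 59.  127.6] long yaw 120.0
tray>12 196 z [0.013 0.026 0.042] c [542.8 276.2] size [153.9 140.4] long yaw 77.1
clips 68 z [0.054 0.065 0.071] c [529.1 264.2] size [ 25.7 139.9] long yaw 120.9
[[0.575 0.212 0.071]
 [0.574 0.21  0.069]
 [0.573 0.213 0.067]
 [0.572 0.21  0.067]
 [0.57  0.207 0.069]
 [0.572 0.217 0.06 ]
 [0.571 0.214 0.062]
 [0.568 0.211 0.069]
 [0.568 0.208 0.067]
 [0.566 0.205 0.069]
 [0.569 0.215 0.058]
 [0.567 0.212 0.061]
 [0.564 0.209 0.07 ]
 [0.564 0.206 0.066]
 [0.562 0.203 0.071]
 [0.565 0.213 0.058]
 [0.563 0.21  0.062]
 [0.561 0.207 0.067]
 [0.56  0.204 0.068]
 [0.559 0.201 0.069]
 [0.562 0.214 0.056]
 [0.562 0.211 0.054]
 [0.559 0.208 0.061]
 [0.558 0.205 0.065]
 [0.555 0.202 0.07 ]
 [0.554 0.199 0.073]
 [0.558 0.209 0.056]
 [0.556 0.206 0.06 ]
 [0.554 0.203 0.065]
 [0.555 0.21  0.054]
 [0.553 0.207 0.057]
 [0.551 0.204 0.063]
 [0.55  0.207 0.058]
 [0.506 0.327 0.068]
 [0.506 0.324 0.065]
 [0.507 0.323 0.054]
 [0.507 0.32  0.052]
 [0.504 0.331 0.067]
 [0.504 0.328 0.063]
 [0.503 0.325 0.066]]
tin 847 z [0.1   0.104 0.108] c [711.8 384.6] size [101.4 141.5] long yaw 100.3
mug 167 z [0.062 0.079 0.084] c [358.8 351.9] size [84.2 84.6] long yaw 102.3
brush 533 z [0.011 0.017 0.021] c [763.6 208.7] size [187.5 119.9] long yaw 11.9
bench z 0.0009960191747054796 max in area 0.9808343533509399
```

View pics/crop0.png

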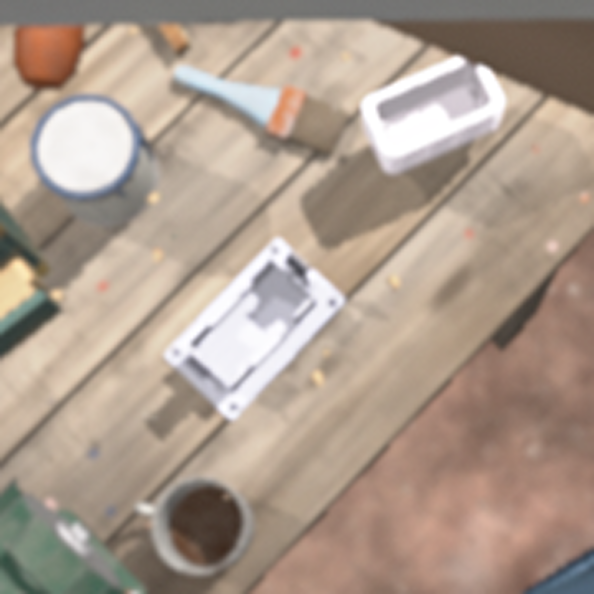

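```bash
cat >> h.py <<'E'
from scipy.spatial.transform import Rotation as Ro
def go(pos,yaw,cmd=None):
    "tool-frame shift and rotvec(deg) to get TCP at pos, pointing down, tool x at yaw deg"
    s=observe(); q=np.array(s["tcp_rot"]); R0=Ro.from_quat(q[[1,2,3,0]]); p0=np.array(s["ee_pos"])
    a=np.radians(yaw); c,sn=np.cos(a),np.sin(a)
    R1=Ro.from_matrix(np.array([[c,sn,0],[sn,-c,0],[0,0,-1.]]))
    print("now",np.round(p0,4),"yawx",np.round(np.degrees(np.arctan2(*R0.as_matrix()[[1,0],[0,0]])),2),"t",round(float(s["t"]),2),"F",np.round(s["force"],1))
    print("shift",np.round(R0.inv().apply(np.array(pos)-p0),4),"dr",np.round((R0.inv()*R1).as_rotvec(degrees=True),2))
E
python3 -c "
from h import *
go([.668,.047,.25],98.5)"
```

```text
now [ 0.2311 -0.4987  0.3032] yawx 24.86 t 0.1 F [-0.8 -1.  -0.1]
shift [ 0.6258 -0.3114  0.0539] dr [-7.000e-02 -7.000e-02 -7.364e+01]
```

>>> drive_tool(translation=[[0.626, -0.311, 0.053], [0.626, -0.311, 0.053], [0.626, -0.311, 0.053], [0.626, -0.311, 0.053], [0.626, -0.311, 0.053], [0.626, -0.311, 0.053], [0.626, -0.311, 0.053], [0.626, -0.311, 0.053], [0.626, -0.311, 0.053], [0.626, -0.311, 0.053], [0.626, -0.311, 0.053], [0.626, -0.311, 0.053]], dr=[[0, 0, -73.6], [0, 0, -73.6], [0, 0, -73.6], [0, 0, -73.6], [0, 0, -73.6], [0, 0, -73.6], [0, 0, -73.6], [0, 0, -73.6], [0, 0, -73.6], [0, 0, -73.6], [0, 0, -73.6], [0, 0, -73.6]], fingers=0)

```text
t: 1.1
ee_pos: [0.5439, -0.1081, 0.2657]
tcp_rot: [-0.0, 0.652, 0.758, -0.0]
force: [0.4, -1.3, -0.2]
grip_width: 1.002
finger_force: 0.0
```

```bash
python3 - <<'E'
from h import *
go([.668,.047,.25],98.5)
for n in("side","top"):
    f=grab_frame(n);cv2.imwrite(f"pics/{n}1.png",f["pixels"]);np.save(n+"1.npy",cloud(f))
a=cv2.imread("pics/side1.png");b=cv2.imread("pics/top1.png")
cv2.imwrite("pics/both1.png",cv2.resize(np.hstack([a,b]),(800,300)))
E
```

```text
now [ 0.5439 -0.1081  0.2657] yawx 98.59 t 1.1 F [ 0.4 -1.3 -0.2]
shift [0.1348 0.1459 0.0156] dr [-0.03 -0.01  0.09]
```

View pics/both1.png

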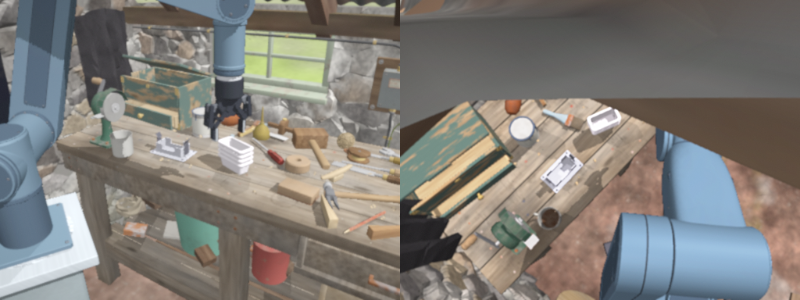

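The side view now shows the stack at about (301,197) and the tray at about (222,190), and nothing blocks either. I'll use it to check the top-view positions.

```bash
python3 - <<'E'
from h import *
for n in("side1","top1","top0"):
    X=np.load(n+".npy"); im=cv2.imread(f"pics/{n}.png"); hsv=cv2.cvtColor(im,cv2.COLOR_BGR2HSV)
    def reg(c,r,zl,zh,name):
        m=(np.hypot(X[...,0]-c[0],X[...,1]-c[1])<r)&(X[...,2]>zl)&(X[...,2]<zh)&(hsv[...,1]<60)
        P=X[m]; rc=cv2.minAreaRect((P[:,:2]*1000).astype(np.float32))
        b=cv2.boxPoints(rc); e=[b[1]-b[0],b[2]-b[1]]; L=max(e,key=np.linalg.norm)
        print(n,name,len(P),"z",np.round(np.percentile(P[:,2],[5,50,95]),3),"c",np.round(rc[0],1),"size",np.round(rc[1],1),"yaw",np.round(np.degrees(np.arctan2(L[1],L[0]))%180,1)); return P
    reg((.668,.047),.09,.085,.100,"rim4")
    reg((.529,.264),.09,.030,.046,"walls")
    reg((.529,.264),.09,-.01,.010,"base")
    P=reg((.529,.264),.09,.056,.085,"clips")
    d=np.array([np.cos(np.radians(120.5)),np.sin(np.radians(120.5))]); s=(P[:,:2]-[.529,.264])@d
    A=P[s>0,:2].mean(0);B=P[s<0,:2].mean(0);print("  clipends",np.round(A,4),np.round(B,4),"mid",np.round((A+B)/2,4),"yaw",np.degrees(np.arctan2(*(A-B)[::-1])).round(1),np.hypot(*(A-B)).round(4))
E
```

```text
side1 rim4 233 z [0.085 0.088 0.09 ] c [669.2  43.2] size [ 66.4 125.5] yaw 98.9
side1 walls 141 z [0.031 0.034 0.044] c [530.9 262.1] size [ 63.7 131.4] yaw 121.5
side1 base 948 z [-0.006 -0.002  0.008] c [528.7 258.3] size [168.2 179. ] yaw 178.5
side1 clips 34 z [0.057 0.061 0.065] c [528.2 259.7] size [ 26.9 138.6] yaw 118.2
  clipends [0.4954 0.3178] [0.5629 0.2025] mid [0.5292 0.2601] yaw 120.3 0.1336
top1 rim4 286 z [0.088 0.093 0.096] c [668.5  47.2] size [ 64.5 123.1] yaw 98.4
top1 walls 86 z [0.031 0.039 0.045] c [529.4 264.4] size [ 58.8 128.1] yaw 121.2
top1 base 2150 z [-0.002  0.003  0.008] c [528.2 265.5] size [179.4 175.8] yaw 22.2
top1 clips 56 z [0.059 0.065 0.072] c [529.4 264.6] size [ 27.2 139.6] yaw 121.4
  clipends [0.4956 0.3211] [0.5637 0.2082] mid [0.5297 0.2646] yaw 121.1 0.1319
top0 rim4 294 z [0.086 0.092 0.096] c [668.1  46.9] size [ 66.3 123.1] yaw 98.5
top0 walls 89 z [0.031 0.039 0.044] c [528.9 264.1] size [ 59.  127.6] yaw 120.0
top0 base 2135 z [-0.002  0.003  0.008] c [529.4 263.8] size [178.1 176.9] yaw 29.8
top0 clips 59 z [0.057 0.066 0.071] c [529.2 264.2] size [ 25.5 139.9] yaw 120.9
  clipends [0.4953 0.3207] [0.563  0.2082] mid [0.5291 0.2644] yaw 121.0 0.1313
```

>>> drive_tool(translation=[[0.134, 0.146, 0.055], [0.134, 0.146, 0.055], [0.134, 0.146, 0.055], [0.134, 0.146, 0.055], [0.134, 0.146, 0.055], [0.134, 0.146, 0.055], [0.134, 0.146, 0.055], [0.134, 0.146, 0.055], [0.134, 0.146, 0.055], [0.134, 0.146, 0.055]], dr=[[0, 0, 0], [0, 0, 0], [0, 0, 0], [0, 0, 0], [0, 0, 0], [0, 0, 0], [0, 0, 0], [0, 0, 0], [0, 0, 0], [0, 0, 0]], fingers=30)

```text
t: 2.03
ee_pos: [0.6674, 0.0423, 0.212]
tcp_rot: [0.0, 0.654, 0.757, 0.0]
force: [-0.7, -0.4, -0.2]
grip_width: 0.883
finger_force: 0.0
```

```bash
python3 - <<'E'
from h import *
go([.6685,.046,.148],98.6); print(observe()["grip_width"])
fs=[grab_frame(n) for n in("side","top")]
for n,f in zip(("side","top"),fs): cv2.imwrite(f"pics/{n}2.png",f["pixels"]);np.save(n+"2.npy",cloud(f))
a=fs[0]["pixels"][80:240,220:380];b=fs[1]["pixels"][90:250,180:340]
cv2.imwrite("pics/both2.png",cv2.resize(np.hstack([a,b]),(800,400),interpolation=cv2.INTER_CUBIC))
E
```

```text
now [0.6674 0.0423 0.212 ] yawx 98.35 t 2.03 F [-0.7 -0.4 -0.2]
shift [0.0035 0.0015 0.064 ] dr [ 0.04  0.03 -0.25]
0.883351689480713
```

View pics/both2.png

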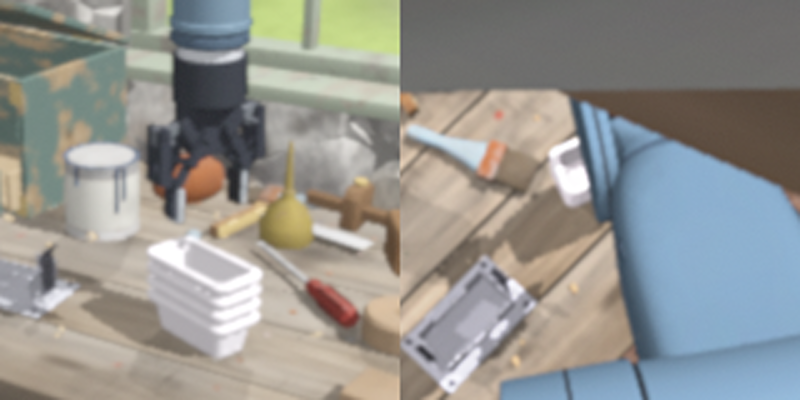

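The side crop shows both open fingers above the stack, with tips at crop (175,210) and (237,197). The stack rim is below them at about (205,265). In the top view the arm hides half of the stack. Next I'll check the tip heights and the finger midpoint against the TCP.

```bash
python3 - <<'E'
from h import *
X=np.load("side2.npy"); x=np.array([.6674,.0423]); a=np.radians(98.35); u=np.array([np.cos(a),np.sin(a)]); v=np.array([u[1],-u[0]])
D=X[...,:2]-x; p=D@u;q=D@v
m=(np.hypot(p,q)<.09)&(X[...,2]>.115)&(X[...,2]<.19)
for s in(-1,1):
    k=m&(q*s>.015)&(abs(p)<.03); P=X[k]; print(s,k.sum(),"zlow",np.round(np.percentile(P[:,2],[0,3,10]),3),"q",np.round(np.percentile(q[k],[2,50,98]),4),"p",np.round(np.percentile(p[k],[2,50,98]),4))
    lo=k&(X[...,2]<.165); print("  low",lo.sum(),np.round(np.percentile(q[lo],[5,50,95]),4),np.round(np.percentile(p[lo],[5,50,95]),4))
E
```

```text
-1 115 zlow [0.146 0.147 0.151] q [-0.0513 -0.0458 -0.0367] p [-0.0139 -0.0074  0.0042]
  low 49 [-0.05   -0.0441 -0.0402] [-0.0133 -0.0071  0.0039]
1 133 zlow [0.146 0.148 0.151] q [0.0364 0.0403 0.053 ] p [-0.0137 -0.0058  0.0107]
  low 56 [0.0377 0.0396 0.0496] [-0.0135 -0.0052  0.0084]
```

>>> drive_tool(translation=[[0.004, 0.002, 0.02], [0.004, 0.002, 0.035], [0.004, 0.002, 0.045], [0.004, 0.002, 0.054], [0.004, 0.002, 0.06], [0.004, 0.002, 0.064], [0.004, 0.002, 0.064], [0.004, 0.002, 0.064]], dr=[[0, 0, -0.25], [0, 0, -0.25], [0, 0, -0.25], [0, 0, -0.25], [0, 0, -0.25], [0, 0, -0.25], [0, 0, -0.25], [0, 0, -0.25]])

```text
t: 2.8
ee_pos: [0.6694, 0.0481, 0.1474]
tcp_rot: [0.0, 0.651, 0.759, 0.0]
force: [-0.8, -0.7, -0.1]
grip_width: 0.876
finger_force: 0.0
```

```bash
python3 - <<'E'
from h import *
go([.6687,.0465,.148],98.6); print(observe()["grip_width"])
f=grab_frame("side");np.save("side3.npy",cloud(f))
cv2.imwrite("pics/side3.png",cv2.resize(f["pixels"][130:250,240:360],(600,600),interpolation=cv2.INTER_CUBIC))
E
```

```text
now [0.6694 0.0481 0.1474] yawx 98.7 t 2.8 F [-0.8 -0.7 -0.1]
shift [-0.0014 -0.001  -0.0006] dr [0.02 0.01 0.1 ]
0.875903482872324
```

View pics/side3.png

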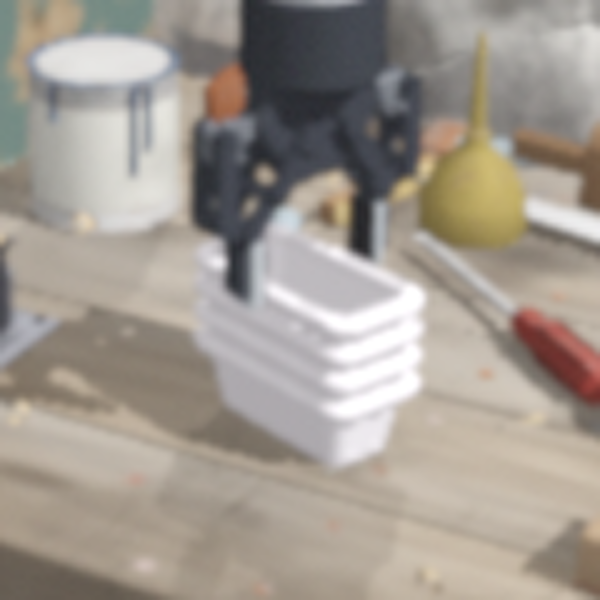

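The near finger's tip sits beside the top rim at crop (242,297), and the far finger is at (370,250). Both are above the next rim. I'll close with a 2 mm shift back along the length.

>>> drive_tool(translation=[[-0.002, 0, 0], [-0.002, 0, 0], [-0.002, 0, 0], [-0.002, 0, 0], [-0.002, 0, 0], [-0.002, 0, 0]], dr=[[0, 0, 0], [0, 0, 0], [0, 0, 0], [0, 0, 0], [0, 0, 0], [0, 0, 0]])

```text
t: 3.35
ee_pos: [0.6695, 0.0462, 0.1472]
tcp_rot: [0.0, 0.651, 0.759, 0.0]
force: [-0.3, 0.7, -0.1]
grip_width: 0.883
finger_force: 0.0
```

>>> drive_tool(translation=[[0, 0, 0], [0, 0, 0], [0, 0, 0], [0, 0, 0], [0, 0, 0], [0, 0, 0], [0, 0, 0], [0, 0, 0], [0, 0, 0], [0, 0, 0]], dr=[[0, 0, 0], [0, 0, 0], [0, 0, 0], [0, 0, 0], [0, 0, 0], [0, 0, 0], [0, 0, 0], [0, 0, 0], [0, 0, 0], [0, 0, 0]], fingers=120)

```text
t: 4.18
ee_pos: [0.6697, 0.0462, 0.1475]
tcp_rot: [0.0, 0.651, 0.759, 0.0]
force: [-1.0, 0.2, 5.8]
grip_width: 0.728
finger_force: 64.9
```

```bash
python3 - <<'E'
from h import *
s=observe();go([.6687,.0465,.148],98.6); print(s["grip_width"],s["finger_force"])
X=cloud(grab_frame("side")); p=X[...,:2]-[.6687,.044]
for zl,zh in((.105,.15),(.083,.1)):
  m=(np.hypot(p[...,0],p[...,1])<.08)&(X[...,2]>zl)&(X[...,2]<zh); print(m.sum(),np.nanmin(X[...,2][m]))
E
```

```text
now [0.6697 0.0462 0.1475] yawx 98.7 t 4.18 F [-1.   0.2  5.8]
shift [ 0.0004 -0.0009 -0.0005] dr [0.03 0.   0.1 ]
0.7282366991528201 64.92797613143921
444 0.10500540278051149
315 0.08304938719197223
```

Gripped, width about 62 mm and 65 N on the pad. I'll lift 24 mm slowly and check that only the top liner comes up.

>>> drive_tool(translation=[[0, 0, -0.002], [0, 0, -0.004], [0, 0, -0.006], [0, 0, -0.008], [0, 0, -0.01], [0, 0, -0.012], [0, 0, -0.014], [0, 0, -0.016], [0, 0, -0.018], [0, 0, -0.021], [0, 0, -0.024], [0, 0, -0.024]], dr=[[0, 0, 0], [0, 0, 0], [0, 0, 0], [0, 0, 0], [0, 0, 0], [0, 0, 0], [0, 0, 0], [0, 0, 0], [0, 0, 0], [0, 0, 0], [0, 0, 0], [0, 0, 0]])

```text
t: 5.23
ee_pos: [0.6699, 0.0461, 0.172]
tcp_rot: [0.001, 0.651, 0.759, 0.0]
force: [0.4, -0.3, -0.3]
grip_width: 0.732
finger_force: 65.2
```

```bash
python3 - <<'E'
from h import *
f=grab_frame("side");np.save("side4.npy",cloud(f))
cv2.imwrite("pics/side4.png",cv2.resize(f["pixels"][130:250,240:360],(600,600),interpolation=cv2.INTER_CUBIC))
E
```

```text
(no output)
```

View pics/side4.png

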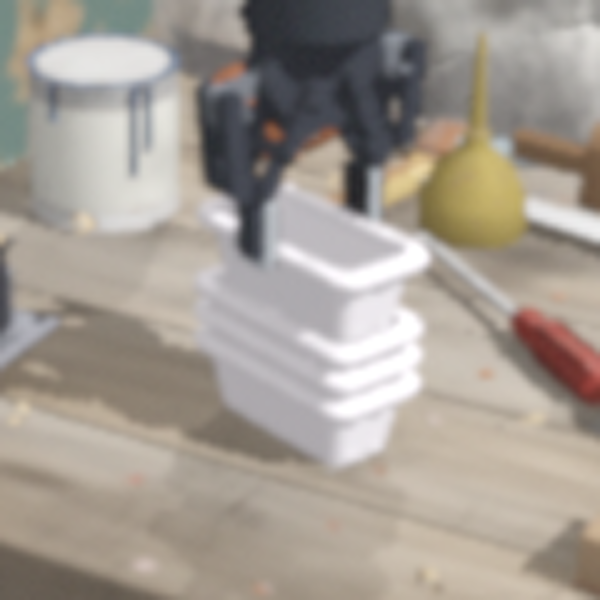

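Only the top liner rises, and it stays level, with its rim at crop (320,230). The other three rims stay nested at (310,310–390). I'll lift further and then carry it over the tray.

>>> drive_tool(translation=[[0, 0, -0.01], [0, 0, -0.025], [0, 0, -0.045], [0, 0, -0.06], [0, 0, -0.07], [0, 0, -0.078], [0, 0, -0.078], [0, 0, -0.078]], dr=[[0, 0, 0], [0, 0, 0], [0, 0, 0], [0, 0, 0], [0, 0, 0], [0, 0, 0], [0, 0, 0], [0, 0, 0]])

```text
t: 5.95
ee_pos: [0.6694, 0.0462, 0.2491]
tcp_rot: [0.0, 0.651, 0.759, 0.0]
force: [0.9, 0.1, -0.5]
grip_width: 0.73
finger_force: 65.3
```

```bash
python3 - <<'E'
from h import *
go([.5296,.2635,.21],120.9)
X=cloud(grab_frame("side")); p=X[...,:2]-[.6687,.044]
m=(np.hypot(p[...,0],p[...,1])<.07)&(X[...,2]<.11); print("stack top z (side, reads ~3mm low)",np.nanpercentile(X[...,2][m],[90,98,99.8]))
E
```

```text
now [0.6694 0.0462 0.2491] yawx 98.7 t 5.95 F [ 0.9  0.1 -0.5]
shift [ 0.236  -0.1054  0.0391] dr [ 1.00e-02  0.00e+00 -2.22e+01]
stack top z (side, reads ~3mm low) [0.07031648 0.07298258 0.07418836]
```

>>> drive_tool(translation=[[0.01, -0.004, 0], [0.03, -0.013, 0], [0.055, -0.025, 0], [0.085, -0.038, 0], [0.115, -0.051, 0], [0.145, -0.065, 0], [0.175, -0.078, 0.01], [0.2, -0.089, 0.02], [0.22, -0.098, 0.03], [0.232, -0.103, 0.037], [0.236, -0.105, 0.039], [0.236, -0.105, 0.039]], dr=[[0, 0, -2], [0, 0, -4], [0, 0, -6], [0, 0, -8], [0, 0, -10], [0, 0, -12], [0, 0, -15], [0, 0, -17], [0, 0, -19], [0, 0, -21], [0, 0, -22.2], [0, 0, -22.2]])

```text
t: 7.0
ee_pos: [0.5289, 0.2642, 0.2091]
tcp_rot: [-0.001, 0.492, 0.871, -0.001]
force: [-0.3, 0.0, -0.4]
grip_width: 0.727
finger_force: 65.2
```

>>> drive_tool(translation=[[0, 0, 0.005], [0, 0, 0.012], [0, 0, 0.022], [0, 0, 0.03], [0, 0, 0.036], [0, 0, 0.04], [0, 0, 0.04], [0, 0, 0.04]], dr=[[0, 0, 0], [0, 0, 0], [0, 0, 0], [0, 0, 0], [0, 0, 0], [0, 0, 0], [0, 0, 0], [0, 0, 0]])

```text
t: 7.67
ee_pos: [0.53, 0.2634, 0.1698]
tcp_rot: [-0.0, 0.493, 0.87, -0.0]
force: [-0.5, -0.0, 0.2]
grip_width: 0.728
finger_force: 65.2
```

```bash
python3 - <<'E'
from h import *
go([.5296,.2635,.14],120.9)
fs=[grab_frame(n) for n in("side","top")]
for n,f in zip(("side","top"),fs): cv2.imwrite(f"pics/{n}5.png",f["pixels"]);np.save(n+"5.npy",cloud(f))
a=fs[0]["pixels"][110:230,160:280];b=fs[1]["pixels"][160:280,150:270]
cv2.imwrite("pics/both5.png",cv2.resize(np.hstack([a,b]),(800,400),interpolation=cv2.INTER_CUBIC))
for n in("side","top"):
    X=np.load(n+"5.npy"); im=cv2.imread(f"pics/{n}5.png"); hsv=cv2.cvtColor(im,cv2.COLOR_BGR2HSV)
    m=(np.hypot(X[...,0]-.529,X[...,1]-.263)<.085)&(X[...,2]>.097)&(X[...,2]<.121)&(hsv[...,1]<50)&(hsv[...,2]>120)
    P=X[m]; rc=cv2.minAreaRect((P[:,:2]*1000).astype(np.float32)); print(n,len(P),np.round(np.percentile(P[:,2],[5,50,95]),3),rc)
E
```

```text
now [0.53   0.2634 0.1698] yawx 120.89 t 7.67 F [-0.5 -0.   0.2]
shift [ 0.0003 -0.0003  0.0298] dr [-0.03 -0.01 -0.01]
side 346 [0.098 0.107 0.113] ((529.00439453125, 259.3251647949219), (80.12591552734375, 124.97158813476562), 36.76996994018555)
top 250 [0.1   0.115 0.119] ((527.7055053710938, 262.9012451171875), (68.22982025146484, 124.24887084960938), 28.246007919311523)
```

View pics/both5.png

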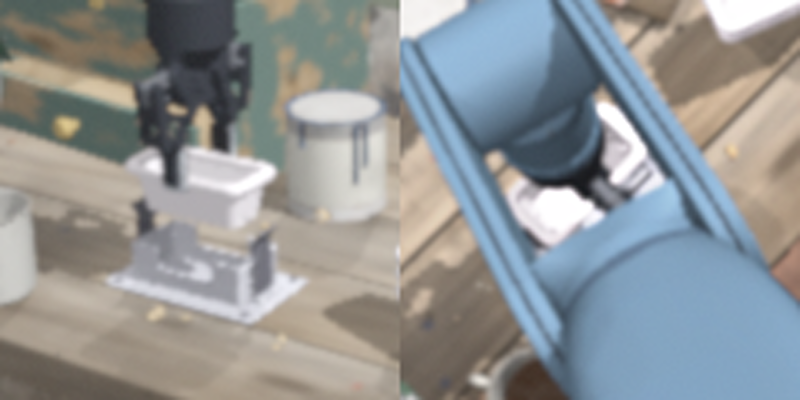

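The liner hangs level over the tray. In the side half its rim is at (205,180) and the clips are at (143,215) and (262,245). The top half shows it between the arm links. I'll compare liner and tray in the tray's axes, within each camera.

```bash
python3 - <<'E'
from h import *
a=np.radians(120.9);u=np.array([np.cos(a),np.sin(a)]);v=np.array([u[1],-u[0]]);c=np.array([.5296,.2635])
def ext(n,zl,zh,pm,name,val=110):
    X=np.load(n+".npy"); hsv=cv2.cvtColor(cv2.imread(f"pics/{n}.png"),cv2.COLOR_BGR2HSV)
    D=X[...,:2]-c;p=D@u;q=D@v
    m=(abs(p)<.08)&(abs(q)<.045)&(X[...,2]>zl)&(X[...,2]<zh)&(hsv[...,1]<60)&(hsv[...,2]>val)
    out=[]
    for lo,hi in((-.05,-.018),(.018,.05)):
        k=m&(p>lo)&(p<hi)
        if k.sum()>4: out+=list(np.percentile(q[k],[1,99])*1000)
    k=m&(abs(q)<pm)
    print(n,name,"q ext (p<0)(p>0)",np.round(out,1),"p ext",np.round(np.percentile(p[k],[1,99])*1000,1) if k.sum()>4 else None,m.sum())
ext("side5",.101,.118,.02,"liner"); ext("top5",.107,.124,.02,"liner")
for n,b in(("side1",-.003),("top1",.001),("top0",.001)):
    ext(n,.030+b,.046+b,.02,"walls",60); ext(n,.056+b,.08,.013,"clips",30)
E
```

```text
side5 liner q ext (p<0)(p>0) [-32.1  32.4 -33.5  30.6] p ext [-64.5  60.2] 292
top5 liner q ext (p<0)(p>0) [-31.2 -23.7 -30.1  33.4] p ext [-60.5  62.5] 221
side1 walls q ext (p<0)(p>0) [-30.9  32.  -32.2  30.5] p ext [-67.6  63.6] 170
side1 clips q ext (p<0)(p>0) [] p ext [-71.8  66.5] 45
top1 walls q ext (p<0)(p>0) [-28.7  29.1 -29.2  29.5] p ext [-61.8  63.4] 84
top1 clips q ext (p<0)(p>0) [] p ext [-68.8  70.8] 55
top0 walls q ext (p<0)(p>0) [-28.8  28.5 -29.1  30. ] p ext [-61.3  63.2] 85
top0 clips q ext (p<0)(p>0) [] p ext [-69.   70.7] 55
```

Liner and tray agree within 1 mm in both views. Lowering it into the well now.

>>> drive_tool(translation=[[0, 0, 0.005], [0, 0, 0.01], [0, 0, 0.015], [0, 0, 0.02], [0, 0, 0.024], [0, 0, 0.028], [0, 0, 0.032], [0, 0, 0.035], [0, 0, 0.038], [0, 0, 0.038]], dr=[[0, 0, 0], [0, 0, 0], [0, 0, 0], [0, 0, 0], [0, 0, 0], [0, 0, 0], [0, 0, 0], [0, 0, 0], [0, 0, 0], [0, 0, 0]])

```text
t: 8.6
ee_pos: [0.5297, 0.2635, 0.1314]
tcp_rot: [-0.0, 0.493, 0.87, -0.0]
force: [-0.1, -0.2, -1.0]
grip_width: 0.728
finger_force: 65.2
```

>>> drive_tool(translation=[[0, 0, 0.002], [0, 0, 0.004], [0, 0, 0.006], [0, 0, 0.008], [0, 0, 0.01], [0, 0, 0.012], [0, 0, 0.012]], dr=[[0, 0, 0], [0, 0, 0], [0, 0, 0], [0, 0, 0], [0, 0, 0], [0, 0, 0], [0, 0, 0]])

```text
t: 9.18
ee_pos: [0.5297, 0.2635, 0.1196]
tcp_rot: [-0.0, 0.493, 0.87, -0.0]
force: [-0.5, 0.1, -0.3]
grip_width: 0.727
finger_force: 65.2
```

>>> drive_tool(translation=[[0, 0, 0.0015], [0, 0, 0.003], [0, 0, 0.0045], [0, 0, 0.006], [0, 0, 0.0075], [0, 0, 0.009], [0, 0, 0.0105], [0, 0, 0.0105]], dr=[[0, 0, 0], [0, 0, 0], [0, 0, 0], [0, 0, 0], [0, 0, 0], [0, 0, 0], [0, 0, 0], [0, 0, 0]])

```text
t: 9.85
ee_pos: [0.5309, 0.2639, 0.1104]
tcp_rot: [0.001, 0.493, 0.87, 0.001]
force: [1.6, 0.9, 2.6]
grip_width: 0.731
finger_force: 65.6
```

>>> drive_tool(translation=[[0, 0, 0.001], [0, 0, 0.002], [0, 0, 0.003], [0, 0, 0.004], [0, 0, 0.005], [0, 0, 0.005]], dr=[[0, 0, 0], [0, 0, 0], [0, 0, 0], [0, 0, 0], [0, 0, 0], [0, 0, 0]])

```text
t: 10.35
ee_pos: [0.5293, 0.2633, 0.1051]
tcp_rot: [-0.001, 0.493, 0.87, -0.001]
force: [-3.3, -2.3, 6.9]
grip_width: 0.724
finger_force: 67.3
```

>>> drive_tool(translation=[[0, 0, 0.0007], [0, 0, 0.0014], [0, 0, 0.002], [0, 0, 0.002], [0, 0, 0.002]], dr=[[0, 0, 0], [0, 0, 0], [0, 0, 0], [0, 0, 0], [0, 0, 0]])

```text
t: 10.77
ee_pos: [0.5293, 0.2634, 0.1048]
tcp_rot: [-0.0, 0.493, 0.87, -0.0]
force: [-8.5, -3.5, 19.3]
grip_width: 0.729
finger_force: 68.7
```

```bash
cat > chk.py <<'E'
from h import *
import sys
f=grab_frame("side");X=cloud(f);hsv=cv2.cvtColor(f["pixels"],cv2.COLOR_BGR2HSV)
cv2.imwrite(f"pics/{sys.argv[1]}.png",cv2.resize(f["pixels"][140:220,180:280],(800,640),interpolation=cv2.INTER_CUBIC)[:600])
a=np.radians(120.9);u=np.array([np.cos(a),np.sin(a)]);v=np.array([u[1],-u[0]]);D=X[...,:2]-[.5296,.2635];p=D@u;q=D@v
b=(hsv[...,1]<60)
m=b&(abs(p)<.06)&(abs(q)<.04)&(X[...,2]>.036)&(X[...,2]<.06)&(hsv[...,2]>150)
for lo,hi in((-.058,-.035),(.03,.058)):
    k=m&(p>lo)&(p<hi); print("rim z",k.sum(),np.round(np.percentile(X[...,2][k],[10,50,95]),4))
k=b&(abs(q)<.013)&(abs(p)<.08)&(X[...,2]>.053)&(X[...,2]<.08)&(hsv[...,2]<150)
for s in(-1,1):
    j=k&(p*s>.045); print("clip",s,j.sum(),np.round(np.percentile(p[j],[2,50,98])*1000,1) if j.sum() else "")
E
python3 chk.py s6; python3 -c "
from h import *
go([.5296,.2635,.1045],120.9)"
```

```text
rim z 41 [0.037  0.0433 0.046 ]
rim z 50 [0.0373 0.0437 0.0468]
clip -1 6 [-69.8 -67.3 -63.7]
clip 1 12 [60.2 63.9 68.4]
now [0.5293 0.2634 0.1048] yawx 120.92 t 10.82 F [-7.2 -2.1 20.3]
shift [-0.      0.0003  0.0003] dr [-0.03  0.01  0.02]
```

View pics/s6.png

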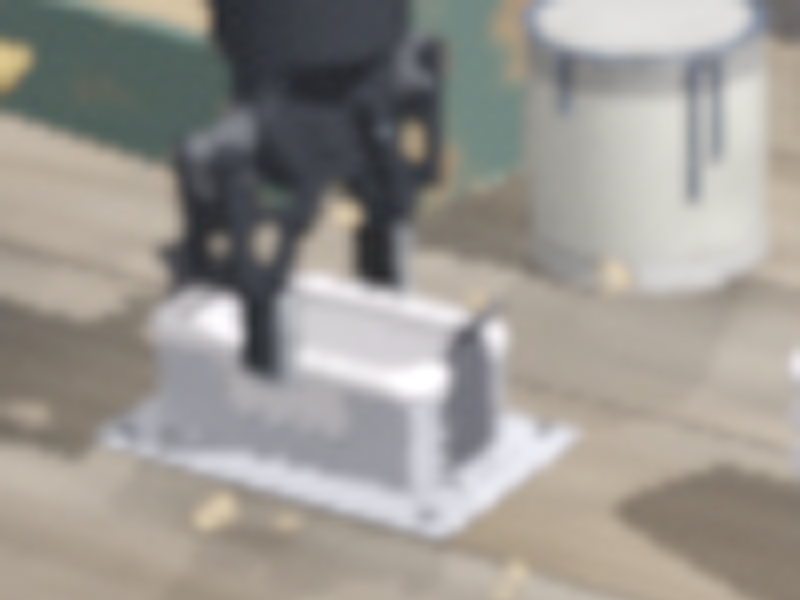

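The rim now sits on the long walls at crop (290,330). The visible clip at (475,330) reaches over it, and the arm pushes back with 20 N at seat height, so the liner is home. I'll ease the push, release and lift away.

>>> drive_tool(translation=[[0, 0, -0.001], [0, 0, -0.0016], [0, 0, -0.0016], [0, 0, -0.0016]], dr=[[0, 0, 0], [0, 0, 0], [0, 0, 0], [0, 0, 0]])

```text
t: 11.15
ee_pos: [0.5295, 0.2634, 0.105]
tcp_rot: [-0.0, 0.493, 0.87, -0.0]
force: [-4.0, -1.2, 9.4]
grip_width: 0.731
finger_force: 67.5
```

>>> drive_tool(translation=[[0, 0, 0], [0, 0, 0], [0, 0, 0], [0, 0, 0], [0, 0, 0], [0, 0, 0]], dr=[[0, 0, 0], [0, 0, 0], [0, 0, 0], [0, 0, 0], [0, 0, 0], [0, 0, 0]], fingers=15)

```text
t: 11.65
ee_pos: [0.5299, 0.2635, 0.104]
tcp_rot: [-0.0, 0.493, 0.87, -0.0]
force: [0.8, -0.1, -0.7]
grip_width: 0.939
finger_force: 0.0
```

>>> drive_tool(translation=[[0, 0, -0.01], [0, 0, -0.025], [0, 0, -0.045], [0, 0, -0.07], [0, 0, -0.1], [0, 0, -0.13], [0, 0, -0.15], [0, 0, -0.15], [0, 0, -0.15]], dr=[[0, 0, 0], [0, 0, 0], [0, 0, 0], [0, 0, 0], [0, 0, 0], [0, 0, 0], [0, 0, 0], [0, 0, 0], [0, 0, 0]])

```text
t: 12.4
ee_pos: [0.5306, 0.2638, 0.2564]
tcp_rot: [0.001, 0.493, 0.87, 0.001]
force: [-0.7, 0.9, -1.0]
grip_width: 0.943
finger_force: 0.0
```

```bash
python3 chk.py s7; python3 -c "
from h import *
go([.42,-.1,.3],120.9)"
```

```text
rim z 38 [0.0386 0.0435 0.0471]
rim z 91 [0.0376 0.0432 0.0469]
clip -1 7 [-71.2 -67.8 -63.6]
clip 1 17 [59.9 63.1 66.8]
now [0.5298 0.2635 0.2547] yawx 120.91 t 12.45 F [-0.1  0.3  0.3]
shift [-0.2555 -0.2809 -0.0455] dr [0.04 0.01 0.01]
```

>>> drive_tool(translation=[[-0.256, -0.281, -0.046], [-0.256, -0.281, -0.046], [-0.256, -0.281, -0.046], [-0.256, -0.281, -0.046], [-0.256, -0.281, -0.046], [-0.256, -0.281, -0.046], [-0.256, -0.281, -0.046], [-0.256, -0.281, -0.046], [-0.256, -0.281, -0.046], [-0.256, -0.281, -0.046], [-0.256, -0.281, -0.046], [-0.256, -0.281, -0.046]], dr=[[0, 0, 0], [0, 0, 0], [0, 0, 0], [0, 0, 0], [0, 0, 0], [0, 0, 0], [0, 0, 0], [0, 0, 0], [0, 0, 0], [0, 0, 0], [0, 0, 0], [0, 0, 0]])

```text
t: 13.45
ee_pos: [0.4199, -0.1003, 0.2992]
tcp_rot: [-0.001, 0.494, 0.869, 0.0]
force: [-0.0, -0.7, -1.1]
grip_width: 0.943
finger_force: 0.0
```

```bash
python3 - <<'E'
from h import *
f=grab_frame("top");X=cloud(f);hsv=cv2.cvtColor(f["pixels"],cv2.COLOR_BGR2HSV);g=grab_frame("side")
def reg(c,r,zl,zh,name):
    m=(np.hypot(X[...,0]-c[0],X[...,1]-c[1])<r)&(X[...,2]>zl)&(X[...,2]<zh)&(hsv[...,1]<60)&(hsv[...,2]>60)
    P=X[m]; print(name,len(P),"z",np.round(np.percentile(P[:,2],[10,50,95]),3),cv2.minAreaRect((P[:,:2]*1000).astype(np.float32)))
reg((.668,.047),.08,.07,.084,"rim3");reg((.668,.047),.08,.086,.2,"above") if ((np.hypot(X[...,0]-.668,X[...,1]-.047)<.08)&(X[...,2]>.086)&(X[...,2]<.2)).any() else 0
reg((.529,.264),.085,.044,.053,"liner4 rim");reg((.529,.264),.085,.057,.085,"clips")
a=cv2.resize(g["pixels"][130:240,180:350],(800,300)) if 0 else cv2.resize(g["pixels"][140:230,185:335],(800,480),interpolation=cv2.INTER_CUBIC)
b=f["pixels"][125:265,165:295]
cv2.imwrite("pics/fin.png",np.hstack([cv2.resize(a,(480,288)),cv2.resize(b,(310,288),interpolation=cv2.INTER_CUBIC)]))
E
```

```text
rim3 293 z [0.073 0.077 0.081] ((669.3047485351562, 47.17601776123047), (65.89120483398438, 124.36621856689453), 8.990447044372559)
liner4 rim 271 z [0.046 0.049 0.053] ((529.1041870117188, 264.9733581542969), (63.86116027832031, 126.56971740722656), 31.031387329101562)
clips 57 z [0.058 0.065 0.072] ((529.643798828125, 264.5061950683594), (25.214853286743164, 139.884033203125), 30.81997299194336)
```

View pics/fin.png

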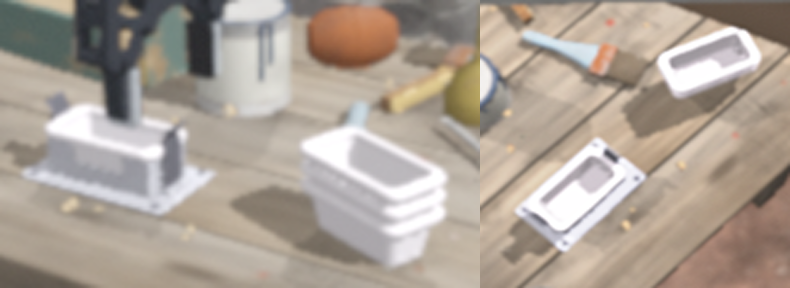

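Side half: the liner sits level in the tray at (115,135) with both clips up at (58,103) and (175,145). The three remaining liners stand nested at (375,190). The rim measures 49 mm high, and the clips are 139.9 mm apart, as before. Handing in.

```bash
python3 -c "
from rig import close_job
print(close_job())"
```

```text
the job is handed in; nothing more can be done
None
```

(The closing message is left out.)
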